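# Seat the keyed tube carousel on its drive spindle

### The arm

A 6-joint arm with a two-finger parallel gripper is mounted at the origin on a cart in front of the work surface, level with it; the furniture and walls round the work are solid. World frame = base frame: x ahead of the robot, y to its left, z up, the work surface at z = 0. Lengths are in m, angles in rad, forces in N, time in s.
With the tool pointing down it reaches from about 0.35 to 0.8 m from the base axis. Payload 7.3 kg.
Tool frame: the origin (TCP) lies midway between the tips of the shut fingers; the grasp point (between the pads) lies 19 mm behind it; z points along the fingers, y is the line along which they close (so a half turn about z gives the same grasp; the last joint's range is limited). The gripper opens to 85 mm and grips with 20 to 120 N. Pads are 22 mm wide; open, the fingers measure 114 mm over their backs; the gripper's body (76 mm by 85 mm) begins 54 mm behind the grasp point. The pads swing forward as they close: fully open they stand 13 mm farther back than shut.
Start: joints at [-1.264, 0.342, 1.524, -0, 1.275, -0.146], TCP at [0.23, -0.472, 0.204] pointing down, gripper open.
Joint ranges: [-2.53, 2.53], [-0.77, 2.02], [0.04, 2.7], [-1, 4.14], [0.28, 2.66], [-3.11, 3.11]. Speed limits (rad/s): [2.57, 2.57, 3.14, 3.14, 3.14, 3.14].

### API

Orientations are given as a unit quaternion [w, x, y, z].
In Python, from station import ctrl gives the robot as it stands. The module is installed in compiled form; this text tells all that it offers. Calls block until the motion is done:
- ctrl.reach(position, orientation): joint-space move of the TCP to a pose.
- ctrl.move_l(position, attitude=None, vel=0.15, force_limit=None): straight line of the TCP; attitude=None keeps the orientation; vel is the mean speed in m/s. With force_limit (N) it stops when the force on the tool has changed by that much, and returns True; else False.
- ctrl.goto_joints(angles): joint-space move.
- ctrl.release() and ctrl.close(effort=None): open the fingers fully, or close them until they stop; effort is the grip in N (None keeps the last).
- ctrl.sleep(seconds).
- ctrl.solve_ik(position, orientation): joint angles nearest the present ones, or None.
- ctrl.snapshot(name): name is "scene" or "top" or "wrist"; returns the picture (384x512x3 uint8, red, green, blue); there is no depth.
- ctrl.get_calibration(name): a dict with "intrinsics" (3x3 intrinsics, pixels), "distortion" ([k1, k2, p1, p2, k3] as OpenCV has them; the pictures are not rectified), "rvec" (rotation vector, rad) and "tvec" (3), from world to camera coordinates, as OpenCV has them; the wrist camera has in their place "hand_eye" (4x4, takes a point from camera to tool coordinates, whose origin is the TCP and whose axes are the flange's). Camera axes: x right, y down, z forward; pixel columns grow to the right and rows downward; lengths in m; the calibration is good to about 2 mm. A picture is of the moment at which its call begins: read the wrist's pose just before it. get_calibration takes no time and is no camera call.
A pose or a line that the arm cannot do raises ctrl.MotionError and nothing moves.
- ctrl.sign_off(): hands the job in; it is judged then, once.
Readings, each from a call of its own:
- ctrl.get_time_s(): time.
- ctrl.get_joint_positions(): joint angles.
- ctrl.get_qd(): joint speeds.
- ctrl.get_effort(): joint torques, N m.
- ctrl.get_eef_pos(): TCP position.
- ctrl.get_tcp_rot(): TCP orientation.
- ctrl.get_ft_force(): force on the tool from outside, world axes, zero at the start.
- ctrl.get_ft_torque(): the same for the moment, N m.
- ctrl.get_gripper_width(): finger opening in m.
- ctrl.get_finger_force(): force on a finger pad.
Only numpy, scipy, OpenCV 4.12 (cv2) and the standard library are available. Lean on these libraries where they do the work, as an engineer would, in place of code of your own. Each camera call takes 0.05 s, during which the arm holds its last target. There are 200 camera calls.

### The job

Put the blue tube carousel onto the spindle of the white drive unit and seat it there, turning it as far as needed until the tab under its hub drops into the keyway of the spindle, and it sits fully home and level. Let go of it, and leave the other things on the worktop where they are.

Things in the scene. Friction and masses are not known exactly. Their poses are not given: they have to be found in the camera images.
- carousel: Loose blue tube carousel, 130 mm across, 93 mm tall, about 0.4 kg, upright on its hollow skirt (inner radius 60 mm). Origin: centre of the skirt's underside, z up its axis. Deck top at 34 mm; eight white tube wells on it, tops at 44 mm, none nearer the axis than 37 mm. A red line on the deck and a red mark on the bar grip's end show its -x side, where the tab is.
- grip (a point): Point on the carousel's axis inside its black bar grip, 78 mm above the carousel's origin; same axes. The bar is 46 mm long along x, 16 mm thick along y, from 51 to 93 mm above the carousel's origin.
- bore (a point): Mouth of the round bore (radius 14 mm, blind, 32 mm deep upward) in the flat lower face of the carousel's sleeve, inside the skirt, on the axis, 14 mm above the carousel's origin; same axes. With the tab riding on the collar it is 72 mm above the drive unit's origin, fully home 62 mm.
- tab (a point): Middle of the lower end of the carousel's one steel tab, 24 mm from the axis on its -x side, 4 mm above its origin. The tab is 12 mm wide, reaches from 16 to 32 mm from the axis and hangs 10 mm below the sleeve's lower face.
- drive: Fixed white drive unit, 150 x 150 mm, top at 40 mm. Origin: centre of its underside on the worktop; z up; the front panel with knob and green switch is its -x side. In its middle stands an upright keyed spindle, locked so that it cannot turn. The carousel's origin is 58 mm above this one while its tab rides on the collar, 48 mm when fully home.
- spindle_tip (a point): Centre of the top of the spindle's pilot pin, 92 mm above the drive unit's origin; same axes. The pin has a radius of 12.5 mm, tapered over its top 8 mm, and stands 30 mm above the collar.
- collar (a point): Centre of the flat top of the spindle's collar (radius 36 mm), 62 mm above the drive unit's origin; drive unit's axes. One keyway, 16 mm wide, 14 mm deep, runs from pin to rim. Its direction is not reported: anywhere within 60 degrees either way of the drive unit's -x axis; feel (or look) for it. The tab drops in within about 4 degrees of it.
- beaker: Bystander: clear beaker, 69 mm wide, 91 mm tall. Origin: centre of its underside.
- tape: Bystander: roll of green tape lying flat, 72 mm wide, 19 mm tall. Origin: centre of its underside.
- kit_box: Bystander: white and blue carton, 110 x 160 x 65 mm. Origin: centre of its underside.
- conj_vial: Bystander: small vial with green cap, 32 mm wide, 58 mm tall. Origin: centre of its underside.

How it is judged:
At the end, for the whole second after the job is handed in: The carousel rests on the drive unit's spindle with its tab in the keyway: its origin less than 51.5 mm above the drive unit's (48 mm is home, 58 mm is riding on the collar), within 4 mm of its axis, upright within 0.05 rad, and still (z of carousel in the frame of drive below 0.0515 m and horizontal distance between carousel and drive below 0.004 m and angle between carousel's own z axis and vertical below 0.05 rad and linear speed of carousel below 0.02 m/s and angular speed of carousel below 0.2 rad/s); the robot touches nothing.
It fails at once if the beaker is pushed more than 40 mm or knocked over (distance of beaker from where it was at the start of the episode above 0.04 m or angle between beaker's own z axis and vertical above 0.5 rad).
It fails at once if the tape roll is pushed more than 40 mm or knocked over (distance of tape from where it was at the start of the episode above 0.04 m or angle between tape's own z axis and vertical above 0.5 rad).
It fails at once if the carton is pushed more than 40 mm or knocked over (distance of kit_box from where it was at the start of the episode above 0.04 m or angle between kit_box's own z axis and vertical above 0.5 rad).
It fails at once if the vial is pushed more than 40 mm or knocked over (distance of conj_vial from where it was at the start of the episode above 0.04 m or angle between conj_vial's own z axis and vertical above 0.5 rad).
It also fails if it takes over 64 s, if anything falls off the work surface, if the arm or the gripper's body presses on something with over 40 N, if the wrist force passes 120 N, or if a joint passes its speed limit or range.

## Working session

There is one attempt and no reset: what is moved stays moved. The work goes in short steps, each a Python script; the robot and the scene stay as the last script left them, time stands still between calls to the robot, and variables do not carry over. Pictures are saved under pics/ and viewed, at most 10 in all, crops included, and the job is handed in when it is done.

```bash
mkdir -p pics; python3 - <<'E'
from station import ctrl
import cv2,numpy as np
for n in ("scene","top"):
    cv2.imwrite(f"pics/{n}0.png",cv2.resize(ctrl.snapshot(n)[:,:,::-1],(800,600),interpolation=cv2.INTER_CUBIC))
    c=ctrl.get_calibration(n);print(n,{k:np.round(np.array(v),4).tolist() for k,v in c.items()})
print(ctrl.get_calibration("wrist"),ctrl.get_tcp_rot(),ctrl.get_time_s())
E
```

```text
scene {'intrinsics': [[426.2102, 0.0, 252.1764], [0.0, 426.2102, 187.4243], [0.0, 0.0, 1.0]], 'distortion': [-0.0575, 0.0, 0.0, 0.0, 0.0], 'rvec': [0.6993, -2.6103, 1.133], 'tvec': [0.5769, 0.1994, 0.9291]}
top {'intrinsics': [[463.7996, 0.0, 261.8156], [0.0, 463.7996, 191.1344], [0.0, 0.0, 1.0]], 'distortion': [-0.0794, 0.0, 0.0, 0.0, 0.0], 'rvec': [2.1274, -2.1314, 0.2061], 'tvec': [0.0815, 0.5961, 1.0733]}
{'intrinsics': array([[332.6557044 ,   0.        , 254.17833061],
       [  0.        , 332.6557044 , 193.38447521],
       [  0.        ,   0.        ,   1.        ]]), 'distortion': array([-0.00215351,  0.        ,  0.        ,  0.        ,  0.        ]), 'hand_eye': array([[-1.49413383e-03, -9.59613545e-01, -2.81317636e-01,
         7.24675442e-02],
       [ 9.99998559e-01, -1.66069082e-03,  3.53656208e-04,
        -1.18676696e-03],
       [-8.06554903e-04, -2.81316702e-01,  9.59614643e-01,
        -1.71160912e-01],
       [ 0.00000000e+00,  0.00000000e+00,  0.00000000e+00,
         1.00000000e+00]])} [-6.74997612e-04  9.74483277e-01  2.24459093e-01 -4.51433884e-05] 0.1
```

View pics/top0.png

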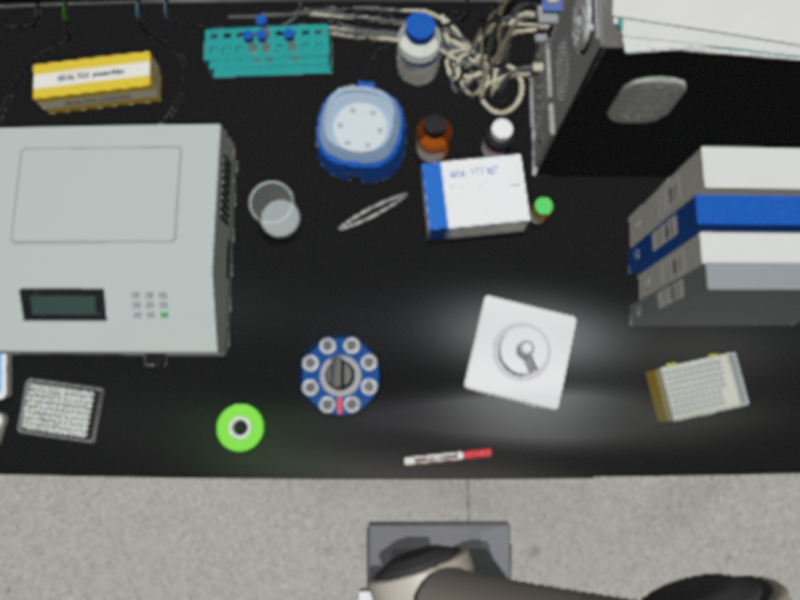

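View pics/scene0.png

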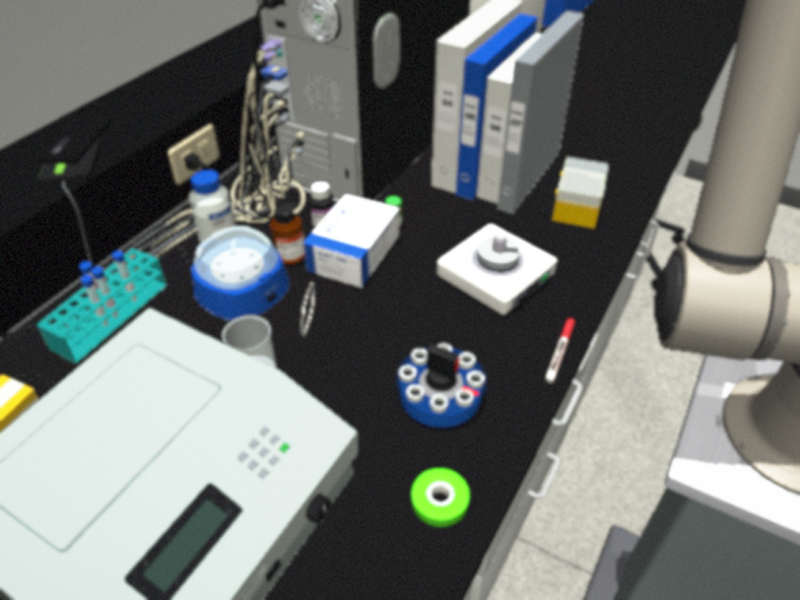

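The top view shows the carousel at about (340,376), with its red line pointing toward the robot. The drive is centred near (521,352), and its keyway seems to point down and to the right, near (533,366). I'll refine both with the wrist camera.

```bash
cat > h.py <<'E'
from station import ctrl
import cv2,numpy as np
from scipy.spatial.transform import Rotation as R
def q(yaw): return [0,np.cos(yaw/2),np.sin(yaw/2),0]
def cam(n,pose=None):
    c=ctrl.get_calibration(n);K=np.array(c["intrinsics"]);D=np.array(c["distortion"])
    if n=="wrist":
        p,w=pose; Rt=R.from_quat(np.roll(w,-1)).as_matrix(); H=np.array(c["hand_eye"])
        Rcw=Rt@H[:3,:3]; o=Rt@H[:3,3]+p
    else:
        M=cv2.Rodrigues(np.array(c["rvec"]))[0]; Rcw=M.T; o=-M.T@np.array(c["tvec"]).ravel()
    return K,D,Rcw,o
def unproj(uv,z,C):   # raw 512x384 pixels -> world at height z
    K,D,Rc,o=C; uv=np.array(uv,float).reshape(-1,1,2)
    n=cv2.undistortPoints(uv,K,D).reshape(-1,2)
    d=np.c_[n,np.ones(len(n))]@Rc.T
    return o+d*((np.broadcast_to(z,len(n))-o[2])/d[:,2])[:,None]
def proj(P,C):
    K,D,Rc,o=C; M=Rc.T
    return cv2.projectPoints(np.array(P,float).reshape(-1,3),cv2.Rodrigues(M)[0],-M@o,K,D)[0].reshape(-1,2)
def shot(name):
    pose=(np.array(ctrl.get_eef_pos()),np.array(ctrl.get_tcp_rot()))
    im=ctrl.snapshot("wrist"); cv2.imwrite(f"pics/{name}.png",cv2.resize(im[:,:,::-1],(800,600),interpolation=cv2.INTER_CUBIC))
    np.savez(f"pics/{name}.npz",p=pose[0],q=pose[1]); return im
def wcam(name):
    d=np.load(f"pics/{name}.npz"); return cam("wrist",(d["p"],d["q"]))
S=1.5625
E
python3 - <<'E'
from h import *
C=cam("top")
print(unproj(np.array([[340,376],[521.5,352.5],[487,296],[577,317],[558,409],[464,388]])/S,[.044]+[.04]*5,C))
c,d=unproj(np.array([[340,376],[521.5,352.5]])/S,[.044,.04],C)
for P,n in((d,"w_drive"),(c,"w_car")):
    try: ctrl.reach([P[0],P[1],.24],q(0))
    except ctrl.MotionError as e:
        print(e); ctrl.reach([P[0],P[1],.24],q(np.pi))
    print(ctrl.get_joint_positions(),ctrl.get_time_s()); shot(n)
E
```

```text
[[ 0.47698969  0.18715558  0.044     ]
 [ 0.5132302  -0.09498347  0.04      ]
 [ 0.60304452 -0.04290429  0.04      ]
 [ 0.56916048 -0.18488035  0.04      ]
 [ 0.42537454 -0.14919484  0.04      ]
 [ 0.45842059 -0.00418363  0.04      ]]
[-3.31158255e-01  3.10569512e-01  1.46935694e+00 -2.62398991e-04
  1.36181683e+00  1.24035936e+00] 1.825
[ 2.22492819e-01  2.92548746e-01  1.49470598e+00 -5.78184446e-04
  1.35431064e+00  1.79432263e+00] 2.975
```

View pics/w_drive.png

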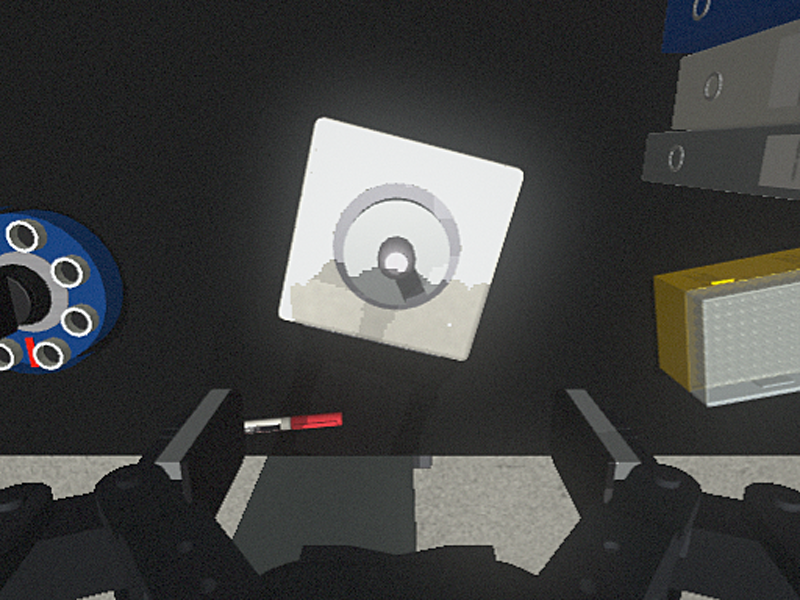

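View pics/w_car.png

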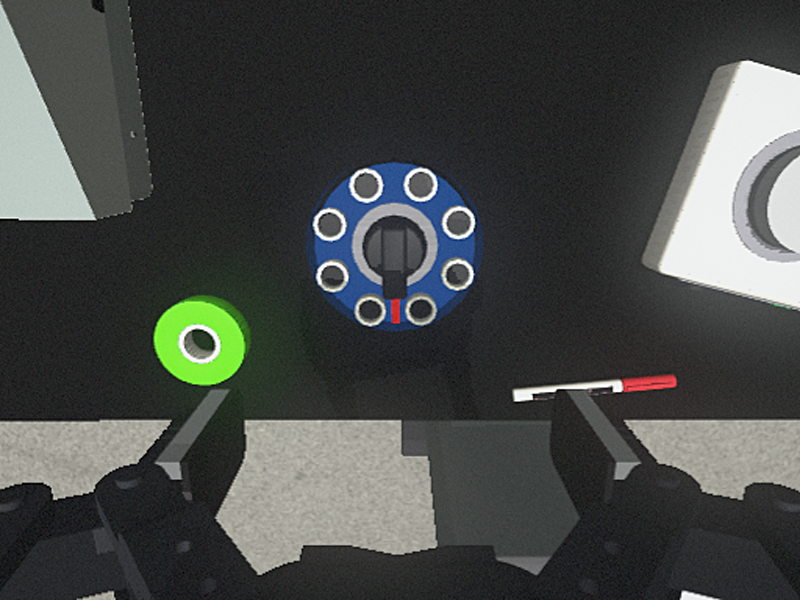

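The drive view has the pin tip at about (396,262) and the keyway as a dark slot toward (411,290). Its corners are at (318,117), (524,171), (466,361) and (278,320). In the carousel view the eight wells centre near (395,248), and the red line is at (396,311). I'll turn these into positions and enlarge the spindle to check.

```bash
python3 - <<'E'
from h import *
C=wcam("w_car")
w=unproj(np.array([[366,184],[421,184],[459,222],[458,274],[421,310],[370,310],[332,276],[330,223]])/S,.044,C)
c=w.mean(0); d=w-c; a=np.arctan2(d[:,1],d[:,0]); print("car",c,np.hypot(d[:,0],d[:,1]))
print("well ang deg",np.degrees(a).round(1))
r=unproj([[395.5/S,311/S]],.034,C)[0]-c; print("red yaw",np.degrees(np.arctan2(-r[1],-r[0])))
C=wcam("w_drive")
k=unproj(np.array([[318,117],[524,171],[466,361],[278,320]])/S,.04,C);print(k,k.mean(0))
t=unproj([[396/S,262/S]],.092,C)[0]; print("tip",t)
e=unproj([[411/S,290/S]],.062,C)[0]-t; print("key dir",np.degrees(np.arctan2(e[1],e[0])))
im=cv2.imread("pics/w_drive.png"); 
th=np.linspace(0,6.28,60)
big=cv2.resize(im[170:330,310:490],None,fx=4,fy=3.75*4/3.75,interpolation=cv2.INTER_CUBIC)[:600]
m=k.mean(0)
for rr,z,col in((.036,.062,(0,0,255)),(.0125,.062,(0,255,0)),(.0045,.092,(255,0,0))):
    P=np.c_[m[0]+rr*np.cos(th),m[1]+rr*np.sin(th),0*th+z]
    p=(proj(P,C)*S-[310,170])*4
    cv2.polylines(big,[p.astype(int)],True,col,1)
cv2.imwrite("pics/ov.png",big); 
E
```

```text
car [0.48131863 0.18918387 0.044     ] [0.04957044 0.04901283 0.049307   0.04937567 0.04949307 0.04903932
 0.04953299 0.04918165]
well ang deg [  23.3  -22.   -67.1 -111.8 -157.   158.   113.3   67.6]
red yaw 0.5043516310707077
[[ 0.60635128 -0.04127673  0.04      ]
 [ 0.57074006 -0.18241877  0.04      ]
 [ 0.42893372 -0.14719544  0.04      ]
 [ 0.46248563 -0.00475955  0.04      ]] [ 0.51712767 -0.09391262  0.04      ]
tip [ 0.5176577  -0.09365034  0.092     ]
key dir -158.50917687812682
```

View pics/ov.png

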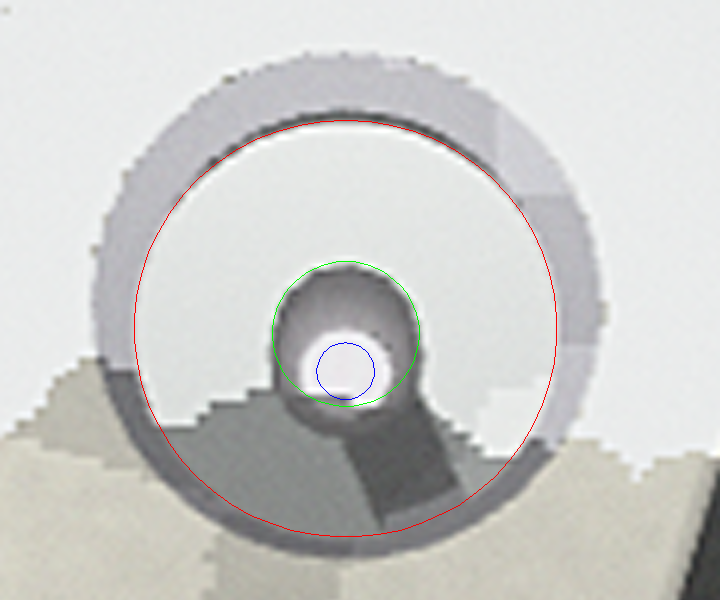

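The overlay fits well: the drive is centred at (0.517,-0.094). In the crop the keyway's rim corners are (383,528) and (460,486), about 23° off straight down. Next I'll grasp the carousel, lift it and bring it over the spindle.

```bash
python3 - <<'E'
from h import *
C=wcam("w_drive"); m=np.array([.5173,-.0938])
f=lambda p:(np.array(p)/4+[310,170])/S
a,b,l,r=unproj([f((383,528)),f((460,486)),f((345,440)),f((420,395))],.062,C)[:,:2]
ang=lambda v:np.degrees(np.arctan2(v[1],v[0]))
print("key",ang((a+b)/2-m),ang(a-l),ang(b-r))
yaw=np.radians(ang((a+b)/2-m)+180); np.save("yaw.npy",yaw)
c=[.4813,.1892]; y0=np.radians(.5)
ctrl.reach([*c,.16],q(y0)); ctrl.move_l([*c,.059],vel=.08)
ctrl.close(60); print("w",ctrl.get_gripper_width(),ctrl.get_finger_force())
ctrl.move_l([*c,.20],vel=.12)
print(ctrl.get_gripper_width(),ctrl.get_ft_force(),ctrl.get_ft_torque())
ctrl.move_l([*m,.20],q(yaw),vel=.12)
print(ctrl.get_eef_pos(),ctrl.get_joint_positions(),ctrl.get_time_s())
shot("carry"); cv2.imwrite("pics/carry_s.png",cv2.resize(ctrl.snapshot("scene")[100:292,200:440,::-1],(750,600)))
cv2.imwrite("pics/carry2.png",cv2.resize(np.hstack([cv2.imread("pics/carry.png"),cv2.resize(cv2.imread("pics/carry_s.png"),(800,600))]),(800,300)))
E
```

```text
key -156.71759303416155 -157.38796041925605 -156.40336477339187
w 0.013780484872705256 58.65028381347656
0.01377235565556956 [ 0.04370651 -0.4142073  -4.4199175 ] [-0.0440536  -0.04714989  0.0091798 ]
[ 0.51728659 -0.09340982  0.20001851] [-3.24584519e-01  3.46557157e-01  1.52907130e+00  1.17526898e-04
  1.26600702e+00  8.39363529e-01] 9.3583
```

View pics/carry2.png

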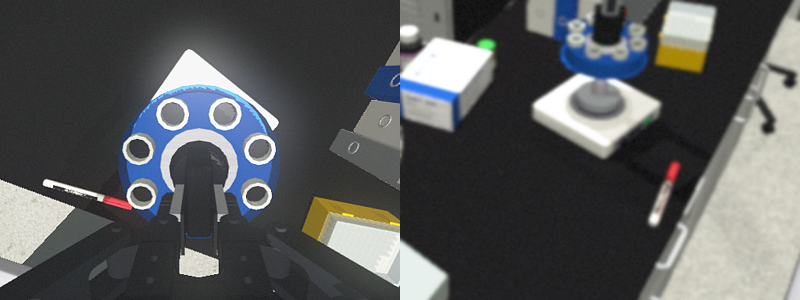

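The carousel is held level over the drive. The well tops are at about (346,228), (452,226), (520,298), (282,300), (514,390) and (282,386) in full-frame pixels. I'll use them to correct the centre and yaw, then lower under a force limit.

```bash
python3 - <<'E'
from h import *
C=wcam("carry"); p=np.load("pics/carry.npz")["p"]; yaw=float(np.load("yaw.npy"))
w=unproj(np.array([[346,228],[452,226],[520,298],[282,300],[514,390],[282,386]])/S,p[2]-.059+.044,C)[:,:2]
from scipy.optimize import least_squares
th=np.radians([22.5,-22.5,-67.5,67.5,-112.5,112.5])
s=least_squares(lambda v:(v[:2]+.0493*np.c_[np.cos(th+v[2]),np.sin(th+v[2])]-w).ravel(),[*p[:2],yaw])
off=s.x[:2]-p[:2]; dy=s.x[2]-yaw
print("offset",off,"dyaw deg",np.degrees(dy),"rms",np.sqrt(2*s.cost/12))
if np.hypot(*off)>.004: off[:]=0; print("ignored")
m=np.array([.5173,-.0938])-off
ctrl.move_l([*m,.16],q(yaw),vel=.08)
hit=ctrl.move_l([*m,.108],vel=.03,force_limit=12)
print(hit,ctrl.get_eef_pos(),ctrl.get_ft_force(),ctrl.get_ft_torque(),ctrl.get_time_s())
E
```

```text
offset [0.00049382 0.00067976] dyaw deg -0.30122657027574845 rms 0.0008339037091034391
False [ 0.51691354 -0.09453339  0.10816095] [-0.44768736 -0.15964945 -5.78620231] [-0.02880961 -0.01012226  0.01335086] 11.9917
```

It dropped to within 1 mm of home with no resistance, so the tab is in the keyway. I'll release it and retreat.

```bash
python3 - <<'E'
from h import *
p=np.array(ctrl.get_eef_pos())
print(ctrl.move_l([p[0],p[1],.1055],vel=.01,force_limit=8),ctrl.get_eef_pos(),ctrl.get_ft_force())
ctrl.release(); p=np.array(ctrl.get_eef_pos()); ctrl.move_l([p[0],p[1],.25],vel=.1)
ctrl.sleep(.3); im=shot("end"); s=ctrl.snapshot("scene")[100:292,180:436,::-1]
cv2.imwrite("pics/end2.png",np.hstack([cv2.resize(im[:,:,::-1],(400,300)),cv2.resize(s,(400,300))]))
print(ctrl.get_eef_pos(),ctrl.get_ft_force(),ctrl.get_time_s())
E
```

```text
True [ 0.5172566  -0.09472625  0.10710054] [-0.15125221 -0.93161888  5.56291247]
[ 0.51604987 -0.09432508  0.24991442] [ 0.01695426  0.16681587 -0.93910279] 14.9167
```

View pics/end2.png

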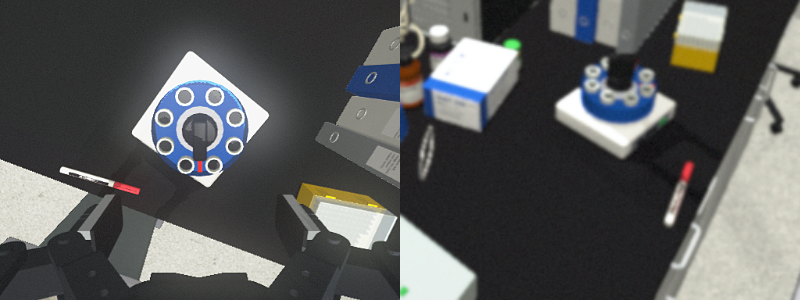

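The carousel sits low and level on the drive unit with the gripper clear of it. It first met resistance at TCP 0.107 m, which is the home height.

```bash
python3 -c "
from station import ctrl
print(ctrl.sign_off())"
```

```text
the job is handed in; nothing more can be done
None
```

The carousel is on the spindle with its tab in the keyway; it looks level, reached its 48 mm home height, and has been released. The job was handed in at about 15 s (the sign-off gave no verdict), and I moved nothing else.

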